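Start the curing lamp

ROBOT

A 7-joint arm with a two-finger parallel gripper is mounted at the origin on the work surface. World frame = base frame: x ahead of the robot, y to its left, z up, the work surface at z = 0. Lengths are in m, angles in degrees, forces in N, time in s.
With the tool pointing down it reaches from about 0.425 to 0.875 m from the base axis. Payload 4.7 kg.
Tool frame: the origin (TCP) lies on the mounting face of the last link; the fingertips stand 182 mm ahead of it and the grasp point (between the pads) lies 164 mm ahead of it; z points along the fingers, y is the line along which they close (so a half turn about z gives the same grasp; the last joint's range is limited). The gripper opens to 87 mm and grips with 3 to 60 N. Pads are 19 mm wide; open, the fingers measure 117 mm over their backs; the gripper's body (75 mm by 190 mm) begins 51 mm behind the grasp point.
Start: joints at [-66.343, 18.392, -4.016, 83.108, 1.295, 78.541, -3.26], TCP at [0.252, 0.599, 0.405] pointing down, gripper open.
Joint ranges: [-163.93, 163.93], [-17.29, 119.83], [-79.2, 71.16], [3.27, 140.29], [-89.18, 269.18], [5.43, 117.66], [-154.24, 154.24]. Speed limits (degrees/s): [147.25, 147.25, 180, 180, 180, 180, 180].

INTERFACE

Orientations are given as [roll, pitch, yaw] about the fixed x, y, z axes, in that order (R = Rz(yaw) Ry(pitch) Rx(roll)).
In Python, from cell import env gives the robot as it stands.
- The arm moves only by the tool servo_tool, never from a script. Its argument "plan" is a list of rows, each an object with "xyz": the shift along the tool's x, y, z in cm, a list of three; "twist": the turn, a rotation vector about the tool's x, y, z in degrees, a list of three; "jaw": the closure, from 0 (fully open) to 1 (shut). In form: [{"xyz": [x, y, z], "twist": [wx, wy, wz], "jaw": jaw}, ...]. A call has 1 to 10 rows; each row is the pose to reach, as a shift and turn from the pose commanded when the call began, along the tool's axes at that moment; what a row does not reach only later rows make up. A row lasts 1/12 s, in which the tool goes at most 41.7 mm and 7.16 degrees, less where a joint would pass 70% of its speed; a pose out of reach is approached as far as the arm can. A call with a gripper value outside its range is refused whole. The fingers move at their own pace and stop on an object; "newtons" is the grip in N (left out, the last holds). Time passes only in rows, so rows that repeat a pose let the fingers close. It gives the time, the measured TCP pose, the force, the opening and the grip force at its end, in the units of the state.
- env.get_obs(): the state, without advancing time (a new reading comes with each control period).
- env.read_camera(name): name is "side" or "top" or "wrist"; returns a dict with "img" (400x640x3 uint8, red, green, blue), "camera_matrix" (3x3 intrinsics, pixels), "R" (3x3) and "t" (3): a world point X has camera coordinates R X + t. Camera axes: x right, y down, z forward; pixel columns grow to the right and rows downward; lengths in m; the calibration is good to about 2 mm. A picture is of the moment at which its call begins. There is no depth.
- env.sign_off(): hands the job in; it is judged then, once.
The state is a dict: "time_s": time; "qpos": joint angles; "joint_velocities": joint speeds; "effort": joint torques, N m; "tool_pos": TCP position; "tool_rot": TCP orientation; "force": force on the tool from outside, world axes, zero at the start; "wrist_torque": the same for the moment, N m; "grip_width": finger opening in m; "grasp_force": force on a finger pad.
Only numpy, scipy, OpenCV 4.12 (cv2) and the standard library are available. Lean on these libraries where they do the work, as an engineer would, in place of code of your own. Each camera call takes 0.05 s, during which the arm holds its last target. There are 200 camera calls.

TASK

Start the curing lamp with a fingertip: press down the raised far half of the rocker switch on the power box until it is fully over, then on the sloping console press the middle of the three programme keys, then the flat round start key at the near left (as the robot faces it). Push each key right down but lightly, letting it spring back, with no console key pressed before the power is on and neither of the other programme keys nor the mushroom stop pressed at all. Pick nothing up, and leave the two boxes and everything around them where they stand.

Things in the scene. Friction and masses are not known exactly. Their poses are not given: they have to be found in the camera images.
- power_box: loose grey power box with black rubber corners, 156 x 116 x 69 mm, 1.8 kg; origin at the centre of its underside, x to its far side (lengthwise, away from the robot), z up. Its black rocker is on the top face. A cable stub leaves its far end
- rocker (a joint): black rocker switch on the power box, 36 mm wide along the box's y, two halves each 30 mm long along the box's x, turning about the box's y axis. 0 = off: its near half lies flat, its far half slopes up 17 deg; 0.30 rad = on: the far half lies flat, 77 mm above the table, and the near half stands up. Friction only (3 N at the far half); it stays as left. Its frame sits on a rubber seal: 0.2 mm per N
- rocker_far (a point): spot to press on the top surface of the rocker's far half, 21 mm from its pivot; it moves with the rocker and sinks about 6 mm, to 77 mm above the table, as the switch goes over
- console: loose grey lamp console, 174 mm deep x 250 mm wide, 2.6 kg; origin at the centre of its underside, x to its far, higher side, y left, z up. Its dark face slopes 13 deg, 45 mm high at the near edge, 85 mm at the far edge. On it, far to near: display; three equal programme keys side by side; round start key (left) and mushroom stop (right). All keys are white and move straight into the face
- prog_mid_top (a point): centre of the top of the middle programme key: a rectangular cap 24 x 32 mm (wide side along the console's y), standing 11 mm out of the face; z out of the face
- start_top (a point): centre of the top of the start key: a flat round cap 34 mm across, on the left (+y) of the row nearest the robot, standing 12 mm out of the face; z out of the face
- prog_mid (a joint): travel of the middle programme key into the face, m: 0 = up, 0.005 = right down; a spring returns it (1.2 N at first, 4.2 N right down)
- start (a joint): travel of the start key, as for the programme key: 0 = up, 0.005 = right down, same spring
- prog_left (a joint): travel of the programme key 62 mm to the left (+y) of the middle one, same cap and spring; not to be pressed
- prog_right (a joint): travel of the programme key 62 mm to the right (-y) of the middle one, same cap and spring; not to be pressed
- stop (a joint): travel of the stop, a mushroom head 45 mm across standing 23 mm out of the face, 104 mm to the right (-y) of the start key; not to be pressed
- gauge: loose black paint-thickness gauge, 105 x 62 x 22 mm, in front of the power box; origin at its underside
- tape: loose roll of masking tape, 100 mm across, 24 mm high, behind the power box; origin at its underside
- wax_tin: loose round wax tin, 91 mm across, 34 mm high, behind the console; origin at its underside
- foam_pad: loose orange foam pad, 84 mm across, 26 mm high, behind the console; origin at its underside
- sand_block: loose sanding block, 95 x 58 x 28 mm, low between the two boxes; origin at its underside
- polish_bottle: standing green bottle, 70 mm across, 202 mm high, at one side; origin at its underside
- spray_bottle: standing grey trigger spray bottle, 70 mm across, 211 mm high, at one side; origin at its underside
- polisher: cordless polisher standing on its pad and battery at the right, 270 mm long, 88 mm high; origin under its pad, handle along its -x
Mind the look-alikes: they are no part of the job. Leave any pink look-alike of the power_box alone.

How it is judged (in metres and radians):
On the way, in this order (a step that is already met when the one before it is completed fails the run):
1. the power box rocker is over to on (value of joint rocker above 0.24 rad), for 0.1 s.
2. the middle programme key is pushed down (value of joint prog_mid above 0.0032 m), for 0.05 s.
3. the start key is pushed down, the programme key being up again (value of joint start above 0.0032 m and value of joint prog_mid below 0.0015 m), for 0.05 s.
At the end, for the whole second after the job is handed in: The rocker is on (over 0.24 of 0.30 rad), every console key is up again (within 1.5 mm), both boxes are at rest and they and all bystanders are within 20 mm of where they began (value of joint rocker above 0.24 rad and value of joint each of prog_left, prog_mid, prog_right, start, stop below 0.0015 m and distance of each of console, power_box, gauge, tape, wax_tin, foam_pad, sand_block, polish_bottle, spray_bottle, polisher from where it was at the start of the episode below 0.02 m and linear speed of each of console, power_box below 0.02 m/s); the robot touches nothing.
It fails at once if another programme key or the stop is pressed (over 2 mm) (value of joint any of prog_left, prog_right, stop above 0.002 m).
It fails at once if a console key is pressed (over 2 mm) while the power is off (value of joint rocker below 0.2 rad and value of joint any of prog_mid, start above 0.002 m).
It fails at once if the console or power box is pushed hard (over 25 N) (contact force between any of the arm, the fingers and console above 25 N or contact force between any of the arm, the fingers and power_box above 25 N).
It fails at once if the console or power box is lifted or shoved (over 20 mm) (distance of any of console, power_box from where it was at the start of the episode above 0.02 m).
It fails at once if a bystander is lifted or moved (over 20 mm) (distance of any of gauge, tape, wax_tin, foam_pad, sand_block, polish_bottle, spray_bottle, polisher from where it was at the start of the episode above 0.02 m).
It also fails if it takes over 58 s, if anything falls off the work surface, if the arm or the gripper's body presses on something with over 40 N, if the wrist force passes 120 N, or if a joint passes its speed limit or range.

## Working session

There is one attempt and no reset: what is moved stays moved. The work goes in short steps, Python scripts to look and compute and a tool call to move; the robot and the scene stay as the last step left them, time stands still between calls to the robot, and variables do not carry over. Pictures are saved under pics/ and viewed, at most 10 in all, crops included, and the job is handed in when it is done.

Besides the shell and the picture viewer there is one more tool, called after "Call:" by a JSON object that holds its "method" and its "body". servo_tool: Moves the arm, as the interface text tells. Its arguments: {"type":"object","properties":{"plan":{"type":"array","items":{"type":"object","properties":{"xyz":{"type":"array","items":{"type":"number"}},"twist":{"type":"array","items":{"type":"number"}},"jaw":{"type":"number"}}}},"newtons":{"type":"number"}},"required":["plan"]}

```bash
mkdir -p pics
cat > h.py <<'E'
import numpy as np, cv2
from cell import env
def shot(n,f):
    d=env.read_camera(n); cv2.imwrite(f,cv2.cvtColor(d["img"],cv2.COLOR_RGB2BGR)); return {k:np.array(v) for k,v in d.items()}
def plane(d,uv,n,c):
    "ray of pixel uv onto plane n.X=c"
    n=np.array(n,float); r=d["R"].T@np.linalg.inv(d["camera_matrix"])@np.array([*uv,1.]); o=-d["R"].T@d["t"]
    return o+r*(c-n@o)/(n@r)
def proj(d,X):
    p=d["camera_matrix"]@(d["R"]@np.array(X)+d["t"]); return p[:2]/p[2]
E
python3 - <<'E'
from h import *
import pickle
D={n:shot(n,f"pics/{n}0.png") for n in("top","side")}
pickle.dump(D,open("d0.pkl","wb"))
o=env.get_obs(); print(o["time_s"],o["tool_pos"],o["tool_rot"],o["force"],o["grip_width"])
for n in D: print(n,-D[n]["R"].T@D[n]["t"])
E
```

```text
0.1 [0.25234536 0.59883918 0.40376617] [-1.79902527e+02  4.95956566e-03  1.57154569e+02] [-0.19517937  0.35755681  0.70233738] 0.08677415821842879
top [ 0.27895405 -0.06405119  1.69402622]
side [-0.19662351 -0.82562078  1.01507745]
```

View pics/top0.png

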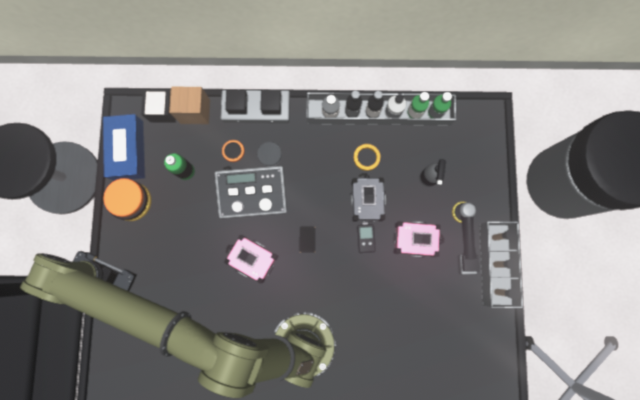

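View pics/side0.png

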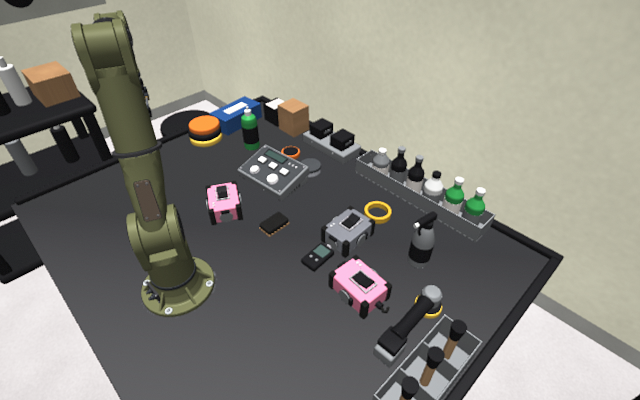

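The top view shows the console at about (251,191) with its white keys, the grey power box at about (369,199), and two pink decoys. The side view agrees. Next I'll measure the keys and the rocker.

Run:
```python
from h import *
import pickle
D=pickle.load(open("d0.pkl","rb"))
d=D["top"]; im=d["img"]
a=cv2.resize(im[160:225,208:293],None,fx=8,fy=8,interpolation=cv2.INTER_CUBIC)[:, :,::-1]
b=cv2.resize(im[165:230,345:395],None,fx=8,fy=8,interpolation=cv2.INTER_CUBIC)[:,:,::-1]
c=np.zeros((520,1080,3),np.uint8); c[:,:680]=a; c[:,680:]=b
cv2.imwrite("pics/crop0.png",cv2.resize(c,None,fx=.74,fy=.74))
def blobs(d,x0,x1,y0,y1):
    s=cv2.resize(d["img"][y0:y1,x0:x1],None,fx=4,fy=4,interpolation=cv2.INTER_CUBIC)
    m=(s.min(2)>185).astype(np.uint8)
    n,_,st,ce=cv2.connectedComponentsWithStats(m)
    return [((ce[i]+.5)/4-.5+[x0,y0],st[i,4]/16,st[i,2:4]/4) for i in range(1,n) if st[i,4]>100]
for n,bx in(("top",(212,290,165,220)),("side",(235,312,140,195))):
    print(n)
    for uv,ar,wh in blobs(D[n],*bx): print(uv.round(2),ar,wh, plane(D[n],uv,[0,0,1],.075).round(4))
```

```text
top
[266.54 188.5 ] 60.75 [9.75 7.25] [0.5623 0.1411 0.075 ]
[249.67 189.86] 63.0 [9.75 7.5 ] [0.5566 0.2025 0.075 ]
[232.67 191.25] 61.4375 [9.75 7.  ] [0.5508 0.2644 0.075 ]
[264.99 204.07] 119.1875 [12.5  12.25] [0.5048 0.1451 0.075 ]
[236.76 206.29] 85.25 [10.25 10.25] [0.4956 0.2474 0.075 ]
side
[261.77 158.73] 36.9375 [8.75 6.75] [0.552  0.2665 0.075 ]
[272.46 164.61] 37.625 [9. 7.] [0.5577 0.2043 0.075 ]
[253.86 168.27] 48.1875 [9.   7.25] [0.4889 0.2375 0.075 ]
[283.54 170.66] 39.5625 [9.25 7.  ] [0.5636 0.1424 0.075 ]
[271.99 178.04] 87.6875 [11.25 10.25] [0.5009 0.1382 0.075 ]
[235.11 191.15] 9.0 [1.5 9. ] [0.3526 0.174  0.075 ]
```

View pics/crop0.png

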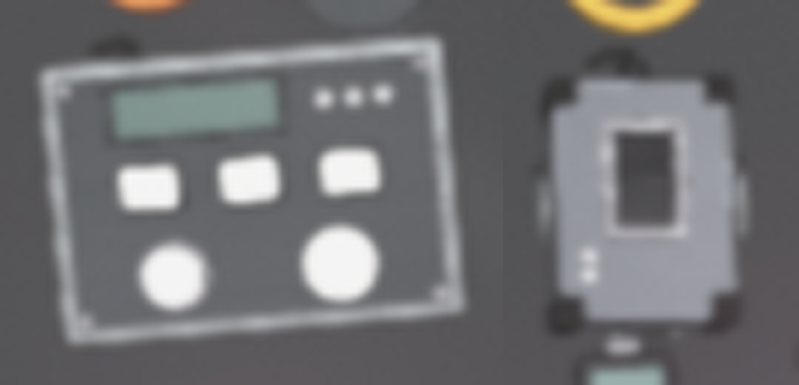

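The crop shows three programme keys in a row, with the start key at lower left and the larger mushroom at lower right. The rocker is dark on the grey box, with its far half lighter. I'll triangulate the keys and fit the box and rocker.

Run:
```python
from h import *
import pickle
D=pickle.load(open("d0.pkl","rb"))
def tri(a,b):
    P=[D[n]["camera_matrix"]@np.c_[D[n]["R"],D[n]["t"]] for n in("top","side")]
    X=cv2.triangulatePoints(P[0],P[1],np.array(a,float),np.array(b,float)).ravel(); X=X[:3]/X[3]
    print(X.round(4), np.round(proj(D["top"],X)-a,2), np.round(proj(D["side"],X)-b,2)); return X
for a,b in (((266.54,188.5),(283.54,170.66)),((249.67,189.86),(272.46,164.61)),((232.67,191.25),(261.77,158.73)),((236.76,206.29),(253.86,168.27)),((264.99,204.07),(271.99,178.04))): tri(a,b)
# rocker: dark blobs inside the box
for n,(x0,x1,y0,y1) in (("top",(359,379,181,206)),("side",(335,365,212,238))):
    s=cv2.resize(D[n]["img"][y0:y1,x0:x1],None,fx=4,fy=4,interpolation=cv2.INTER_CUBIC)
    m=(s.max(2)<85).astype(np.uint8)
    k,l,st,ce=cv2.connectedComponentsWithStats(m)
    for i in range(1,k):
        if st[i,4]>150:
            r=cv2.minAreaRect(np.argwhere(l==i)[:,::-1].astype(np.float32))
            bp=(cv2.boxPoints(r)+.5)/4-.5+[x0,y0]
            print(n,st[i]/4,((ce[i]+.5)/4-.5+[x0,y0]).round(2),r[2],bp.round(1).tolist())
            if n=="top": print([plane(D[n],p,[0,0,1],.077)[:2].round(4).tolist() for p in bp], plane(D[n],bp.mean(0),[0,0,1],.079))
s=D["top"]["img"]; hsv=s.astype(int)
m=np.zeros(s.shape[:2],np.uint8); sub=s[170:225,345:395]; m=((sub.min(2)>105)&(sub.max(2)<200)).astype(np.uint8)
m=cv2.morphologyEx(m,cv2.MORPH_CLOSE,np.ones((3,3)))
cs,_=cv2.findContours(m,0,1); c=max(cs,key=cv2.contourArea); r=cv2.minAreaRect(c); bp=cv2.boxPoints(r)+[345,170]
print("box",r, [plane(D["top"],p,[0,0,1],.069)[:2].round(4).tolist() for p in bp], plane(D["top"],bp.mean(0),[0,0,1],.069))
c=cv2.resize(D["side"]["img"][195:265,310:390],None,fx=8,fy=8,interpolation=cv2.INTER_CUBIC)
cv2.imwrite("pics/crop1.png",c[:,:,::-1])
```

```text
[0.5621 0.1408 0.0766] [ 0.02 -0.03] [-0.05  0.01]
[0.5563 0.2022 0.0768] [-0.  0.] [ 0. -0.]
[0.5504 0.264  0.0771] [-0.01  0.01] [ 0.01 -0.  ]
[0.4969 0.2495 0.0643] [-0.02  0.03] [ 0.04 -0.01]
[0.506  0.1459 0.0677] [ 0.04 -0.06] [-0.09  0.01]
top [  5.75   7.     8.5   13.5  406.5 ] [368.52 194.1 ] 90.0 [[364.4, 187.6], [372.6, 187.6], [372.6, 200.9], [364.4, 200.9]]
[[0.5689, -0.2161], [0.5692, -0.2461], [0.5204, -0.2459], [0.52, -0.2159]] [ 0.54425821 -0.23078492  0.079     ]
side [ 0.   0.   7.5  4.5 84. ] [337.33 213.17] 90.0 [[334.6, 211.6], [341.9, 211.6], [341.9, 215.9], [334.6, 215.9]]
side [  6.75   1.25  18.    15.25 567.5 ] [350.7  220.51] 46.54815673828125 [[341.1, 222.8], [353.5, 211.1], [360.2, 218.3], [347.9, 230.0]]
side [22.   19.25  8.    6.75 52.75] [360.89 234.2 ] 53.130104064941406 [[356.1, 236.7], [364.2, 230.7], [365.6, 232.5], [357.5, 238.5]]
box ((23.5, 31.0), (46.0, 35.0), 90.0) [[0.6058, -0.1677], [0.6071, -0.2964], [0.4374, -0.2947], [0.436, -0.1679]] [ 0.52093783 -0.23170449  0.069     ]
```

View pics/crop1.png

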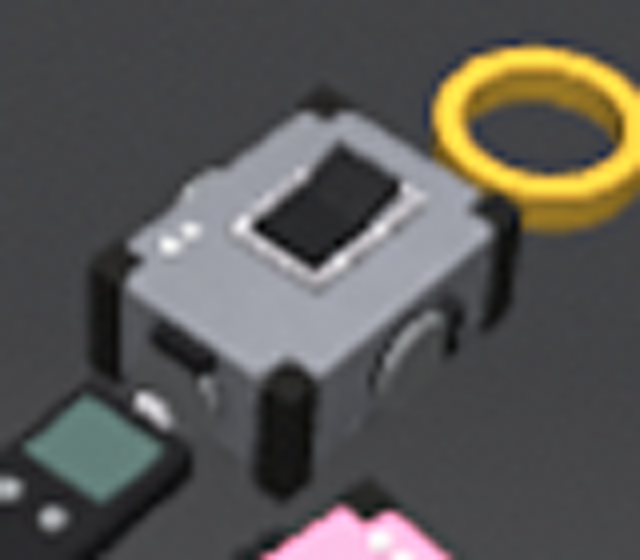

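The crop shows the rocker at off with its far half raised. In full-image pixels its corners are about: far (352.4,212.4) and (360.8,217.6), near (340.8,223.5) and (348.9,228.3). There is some box yaw, so I'll locate the rocker from both views.

Run:
```python
from h import *
import pickle
D=pickle.load(open("d0.pkl","rb"))
s=D["side"]; t=D["top"]
for uv,z in(((352.4,212.4),.0858),((360.75,217.6),.0858),((340.75,223.5),.077),((348.9,228.25),.077)): print("side",plane(s,np.array(uv)-.44,[0,0,1],z).round(4))
# subpixel edge profile in top image: columns 366..371 rows 183..207, rows 190..200
g=t["img"].mean(2)
print(g[182:208,366:372].mean(1).round().astype(int).tolist())
for r in (190,193,196,199,202): print(r,g[r,348:391].round().astype(int).tolist())
for uv,z in(((368.5,187),.0858),((368.9,203),.077)): print("top",plane(t,uv,[0,0,1],z).round(4))
```

```text
side [ 0.5713 -0.2132  0.0858]
side [ 0.5725 -0.2503  0.0858]
side [ 0.5095 -0.2163  0.077 ]
side [ 0.5127 -0.2507  0.077 ]
[154, 154, 158, 173, 173, 115, 73, 70, 69, 68, 68, 68, 72, 77, 77, 78, 79, 80, 82, 85, 100, 138, 166, 154, 154, 156]
190 [84, 83, 83, 82, 89, 122, 148, 153, 152, 152, 153, 153, 158, 175, 187, 161, 102, 72, 71, 70, 69, 69, 69, 68, 73, 102, 148, 171, 163, 158, 158, 158, 159, 157, 148, 123, 92, 83, 84, 84, 85, 85, 85]
193 [83, 79, 74, 74, 86, 119, 147, 153, 152, 153, 153, 154, 154, 160, 165, 145, 96, 71, 69, 69, 68, 68, 68, 68, 73, 102, 147, 170, 164, 160, 159, 159, 160, 161, 162, 144, 103, 88, 86, 85, 86, 86, 86]
196 [84, 84, 92, 108, 112, 119, 142, 152, 153, 153, 153, 154, 156, 164, 173, 157, 109, 80, 76, 77, 77, 78, 78, 78, 79, 94, 137, 163, 157, 158, 160, 159, 160, 161, 161, 148, 135, 132, 103, 86, 85, 86, 86]
199 [84, 85, 96, 121, 128, 117, 132, 149, 153, 153, 153, 153, 153, 152, 160, 153, 110, 83, 80, 80, 80, 79, 80, 80, 81, 101, 143, 171, 167, 160, 158, 158, 157, 159, 161, 147, 133, 132, 108, 89, 86, 86, 86]
202 [84, 85, 93, 110, 113, 105, 129, 148, 152, 153, 153, 153, 153, 154, 163, 157, 124, 105, 101, 101, 100, 100, 100, 100, 103, 123, 159, 175, 163, 158, 158, 158, 158, 158, 153, 135, 118, 121, 103, 89, 87, 87, 86]
top [ 0.5698 -0.2302  0.0858]
top [ 0.5124 -0.2323  0.077 ]
```

Call:
{"method": "servo_tool", "body": {"plan": [{"xyz": [0, 0, 0], "twist": [0, 0, -7], "jaw": 1}, {"xyz": [0, 0, 0], "twist": [0, 0, -14], "jaw": 1}, {"xyz": [0, 0, 0], "twist": [0, 0, -20], "jaw": 1}, {"xyz": [0, 0, 0], "twist": [0, 0, -26], "jaw": 1}, {"xyz": [0, 0, 0], "twist": [0, 0, -26], "jaw": 1}, {"xyz": [0, 0, 0], "twist": [0, 0, -26], "jaw": 1}], "newtons": 10}}

```text
time_s: 0.6
tool_pos: [0.2525, 0.5989, 0.4043]
tool_rot: [-180.0, -0.0, -177.0]
force: [0.4, 0.9, -0.0]
grip_width: 0.055
grasp_force: 0.0
```

Call:
{"method": "servo_tool", "body": {"plan": [{"xyz": [-1.2, -3.8, 0], "twist": [0, 0, 0], "jaw": 1}, {"xyz": [-2.4, -7.6, 0], "twist": [0, 0, 0], "jaw": 1}, {"xyz": [-3.6, -11.4, 0], "twist": [0, 0, 0], "jaw": 1}, {"xyz": [-4.8, -15.2, 0], "twist": [0, 0, 0], "jaw": 1}, {"xyz": [-6, -19, 0], "twist": [0, 0, 0], "jaw": 1}, {"xyz": [-7.2, -22.8, 0], "twist": [0, 0, 0], "jaw": 1}, {"xyz": [-8.4, -26.6, 0], "twist": [0, 0, 0], "jaw": 1}, {"xyz": [-9.6, -30.4, 0], "twist": [0, 0, 0], "jaw": 1}, {"xyz": [-10.8, -34.2, 0], "twist": [0, 0, 0], "jaw": 1}, {"xyz": [-12, -38, 0], "twist": [0, 0, 0], "jaw": 1}]}}

```text
time_s: 1.43
tool_pos: [0.3933, 0.2241, 0.4049]
tool_rot: [180.0, 0.0, -177.0]
force: [0.1, 0.8, 0.3]
grip_width: 0.0012
grasp_force: 0.0
```

Call:
{"method": "servo_tool", "body": {"plan": [{"xyz": [-1.2, -3.8, 0], "twist": [0, 0, 0], "jaw": 1}, {"xyz": [-2.4, -7.6, 0], "twist": [0, 0, 0], "jaw": 1}, {"xyz": [-3.6, -11.4, 0], "twist": [0, 0, 0], "jaw": 1}, {"xyz": [-4.8, -15.2, 0], "twist": [0, 0, 0], "jaw": 1}, {"xyz": [-6, -19, 0], "twist": [0, 0, 0], "jaw": 1}, {"xyz": [-7.2, -22.8, 0], "twist": [0, 0, 0], "jaw": 1}, {"xyz": [-8.4, -26.6, 0], "twist": [0, 0, 0], "jaw": 1}, {"xyz": [-9.6, -30.4, 0], "twist": [0, 0, 0], "jaw": 1}, {"xyz": [-10.8, -34.2, 0], "twist": [0, 0, 0], "jaw": 1}, {"xyz": [-12, -38, 0], "twist": [0, 0, 0], "jaw": 1}]}}

```text
time_s: 2.27
tool_pos: [0.534, -0.1485, 0.4051]
tool_rot: [180.0, 0.1, -177.0]
force: [1.5, 1.0, 0.0]
grip_width: 0.0004
grasp_force: 0.0
```

Call:
{"method": "servo_tool", "body": {"plan": [{"xyz": [-1.2, -4, 0], "twist": [0, 0, 0], "jaw": 1}, {"xyz": [-2.3, -8.2, 0], "twist": [0, 0, 0], "jaw": 1}, {"xyz": [-2.3, -8.2, 4], "twist": [0, 0, 0], "jaw": 1}, {"xyz": [-2.3, -8.2, 8], "twist": [0, 0, 0], "jaw": 1}, {"xyz": [-2.3, -8.2, 11], "twist": [0, 0, 0], "jaw": 1}, {"xyz": [-2.3, -8.2, 12], "twist": [0, 0, 0], "jaw": 1}, {"xyz": [-2.3, -8.2, 12], "twist": [0, 0, 0], "jaw": 1}, {"xyz": [-2.3, -8.2, 12], "twist": [0, 0, 0], "jaw": 1}]}}

```text
time_s: 2.93
tool_pos: [0.5618, -0.2273, 0.2857]
tool_rot: [-180.0, 0.0, -176.9]
force: [0.5, -0.5, 0.7]
grip_width: 0.0005
grasp_force: 0.0
```

Run:
```python
from h import *
s=shot("side","pics/s1.png"); w=shot("wrist","pics/w1.png")
c=cv2.resize(s["img"][170:260,300:400],None,fx=5,fy=5,interpolation=cv2.INTER_CUBIC)
o=np.zeros((450,780,3),np.uint8); o[:,:500]=c; o[:175,500:]=cv2.resize(w["img"],(280,175))
cv2.imwrite("pics/v1.png",o[:,:,::-1])
b=env.get_obs(); print(b["tool_pos"],b["tool_rot"],b["force"],b["qpos"])
```

```text
[ 0.56230681 -0.2276073   0.28738186] [-179.93185445    0.23673121 -176.86497837] [ 0.75568604 -0.27970986 -0.46057611] [-10.98785338  20.45939517  37.13547642  98.96676347 -13.53510527
  64.84902049 123.29208591]
```

View pics/v1.png

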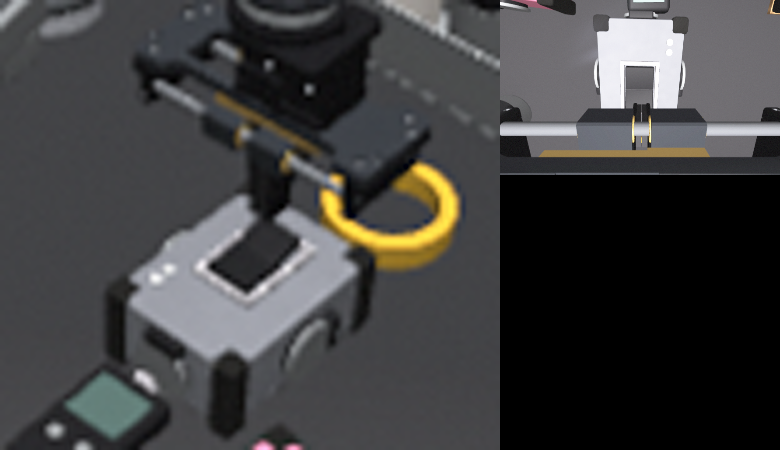

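The closed fingertips hover just above the rocker's far half, centred well enough. I'll press in stages.

Call:
{"method": "servo_tool", "body": {"plan": [{"xyz": [0, -0.2, 0.8], "twist": [0, 0, 0], "jaw": 1}, {"xyz": [0, -0.2, 1.5], "twist": [0, 0, 0], "jaw": 1}, {"xyz": [0, -0.2, 1.8], "twist": [0, 0, 0], "jaw": 1}, {"xyz": [0, -0.2, 2.0], "twist": [0, 0, 0], "jaw": 1}, {"xyz": [0, -0.2, 2.2], "twist": [0, 0, 0], "jaw": 1}, {"xyz": [0, -0.2, 2.3], "twist": [0, 0, 0], "jaw": 1}, {"xyz": [0, -0.2, 2.4], "twist": [0, 0, 0], "jaw": 1}, {"xyz": [0, -0.2, 2.5], "twist": [0, 0, 0], "jaw": 1}, {"xyz": [0, -0.2, 2.5], "twist": [0, 0, 0], "jaw": 1}]}}

```text
time_s: 3.78
tool_pos: [0.5617, -0.2293, 0.2599]
tool_rot: [-180.0, 0.0, -176.8]
force: [1.6, 0.8, 2.4]
grip_width: 0.0003
grasp_force: 1.3
```

Call:
{"method": "servo_tool", "body": {"plan": [{"xyz": [0, 0, 0.1], "twist": [0, 0, 0], "jaw": 1}, {"xyz": [0, 0, 0.2], "twist": [0, 0, 0], "jaw": 1}, {"xyz": [0, 0, 0.2], "twist": [0, 0, 0], "jaw": 1}]}}

```text
time_s: 4.03
tool_pos: [0.5618, -0.2293, 0.2584]
tool_rot: [-180.0, 0.1, -176.8]
force: [1.2, 0.9, 7.0]
grip_width: 0.0007
grasp_force: 3.3
```

Call:
{"method": "servo_tool", "body": {"plan": [{"xyz": [0, 0, 0.05], "twist": [0, 0, 0], "jaw": 1}, {"xyz": [0, 0, 0.1], "twist": [0, 0, 0], "jaw": 1}, {"xyz": [0, 0, 0.1], "twist": [0, 0, 0], "jaw": 1}, {"xyz": [0, 0, 0.1], "twist": [0, 0, 0], "jaw": 1}]}}

```text
time_s: 4.37
tool_pos: [0.5618, -0.2293, 0.2579]
tool_rot: [180.0, 0.1, -176.8]
force: [0.1, 1.8, 7.9]
grip_width: 0.0007
grasp_force: 4.3
```

Call:
{"method": "servo_tool", "body": {"plan": [{"xyz": [0, 0, 0.05], "twist": [0, 0, 0], "jaw": 1}, {"xyz": [0, 0, 0.1], "twist": [0, 0, 0], "jaw": 1}, {"xyz": [0, 0, 0.1], "twist": [0, 0, 0], "jaw": 1}, {"xyz": [0, 0, 0.1], "twist": [0, 0, 0], "jaw": 1}]}}

```text
time_s: 4.7
tool_pos: [0.5618, -0.2294, 0.2573]
tool_rot: [180.0, 0.1, -176.8]
force: [-0.0, 1.9, 11.6]
grip_width: 0.0006
grasp_force: 5.6
```

Call:
{"method": "servo_tool", "body": {"plan": [{"xyz": [0, 0, -1], "twist": [0, 0, 0], "jaw": 1}, {"xyz": [0, 0, -4], "twist": [0, 0, 0], "jaw": 1}, {"xyz": [0, 0, -8], "twist": [0, 0, 0], "jaw": 1}, {"xyz": [0, 0, -12], "twist": [0, 0, 0], "jaw": 1}, {"xyz": [0.4, 4, -12], "twist": [0, 0, 0], "jaw": 1}, {"xyz": [0.7, 8, -12], "twist": [0, 0, 0], "jaw": 1}, {"xyz": [1.0, 12, -12], "twist": [0, 0, 0], "jaw": 1}, {"xyz": [1.3, 16, -12], "twist": [0, 0, 0], "jaw": 1}, {"xyz": [1.5, 20, -12], "twist": [0, 0, 0], "jaw": 1}, {"xyz": [1.5, 20, -12], "twist": [0, 0, 0], "jaw": 1}]}}

```text
time_s: 5.53
tool_pos: [0.5342, -0.0211, 0.3746]
tool_rot: [179.7, -0.2, -176.1]
force: [0.1, 1.7, -0.8]
grip_width: 0.0006
grasp_force: 0.0
```

Call:
{"method": "servo_tool", "body": {"plan": [{"xyz": [0.4, 4, 0], "twist": [0, -3, -1], "jaw": 1}, {"xyz": [0.7, 8, 0], "twist": [0, -6, -2], "jaw": 1}, {"xyz": [1.0, 12, 0], "twist": [0, -9, -2.1], "jaw": 1}, {"xyz": [1.3, 16, 0], "twist": [0, -11, -2.1], "jaw": 1}, {"xyz": [1.6, 20, 0], "twist": [0, -13, -2.1], "jaw": 1}, {"xyz": [1.6, 22.9, 0], "twist": [0, -13, -2.1], "jaw": 1}, {"xyz": [1.6, 22.9, 0], "twist": [0, -13, -2.1], "jaw": 1}, {"xyz": [1.6, 22.9, 0], "twist": [0, -13, -2.1], "jaw": 1}]}}

```text
time_s: 6.2
tool_pos: [0.5059, 0.1989, 0.3747]
tool_rot: [-179.6, 12.8, -174.4]
force: [0.3, -1.2, -0.1]
grip_width: 0.0004
grasp_force: 0.0
```

```bash
cat > w.py <<'E'
import sys
from h import *
from scipy.spatial.transform import Rotation as Ro
K={"mid":(.5563,.2022,.0768),"start":(.4969,.2495,.0643)}
def info(k,h):
    b=env.get_obs(); R=Ro.from_euler("xyz",b["tool_rot"],degrees=True).as_matrix()
    y,a=np.radians(5.33),np.radians(13)
    n=np.array([-np.sin(a)*np.cos(y),-np.sin(a)*np.sin(y),np.cos(a)])
    yy=np.array([-np.sin(y),np.cos(y),0]); G=np.c_[np.cross(yy,-n),yy,-n]
    tip=b["tool_pos"]+.182*R[:,2]; tgt=np.array(K[k])+h*n+.182*n
    print(b["time_s"],b["tool_pos"].round(4),b["force"].round(2),"F.n",round(float(b["force"]@n),2))
    print("move cm",(R.T@(tgt-b["tool_pos"])*100).round(2),"twist",Ro.from_matrix(R.T@G).as_rotvec(degrees=True).round(2),"tip rel key (console axes) mm",(G.T@(tip-K[k])*1000).round(1))
if __name__=="__main__": info(sys.argv[1],float(sys.argv[2]))
E
python3 w.py mid .04
python3 - <<'E'
from h import *
s=shot("side","pics/s2.png")["img"]; t=shot("top","pics/t2.png")["img"]
o=np.hstack([cv2.resize(s[190:270,310:390],(400,400),interpolation=2),cv2.resize(t[160:240,330:410],(400,400),interpolation=2)])
cv2.imwrite("pics/v2.png",o[:,:,::-1])
E
```

```text
6.2 [0.5059 0.1989 0.3747] [ 0.31 -1.16 -0.12] F.n -0.17
move cm [ 1.76 -0.09  7.97] twist [-0.31 -0.15  0.22] tip rel key (console axes) mm [ -17.3    0.4 -119.6]
```

View pics/v2.png

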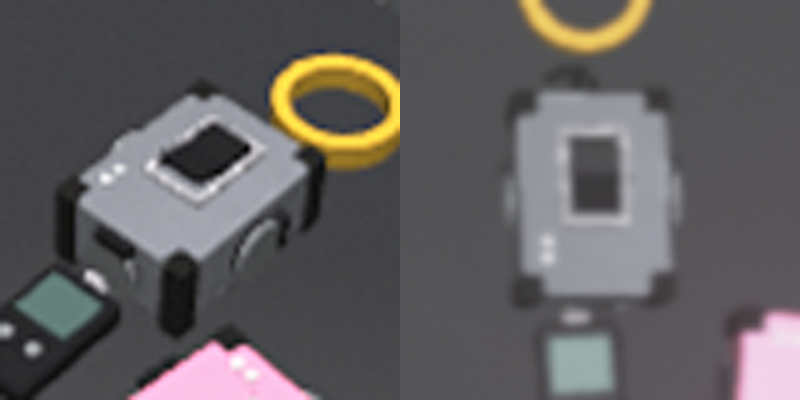

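The rocker is over: its far half is now flat with the white frame visible around it, and the near half is up. The box hasn't moved. Now I'll approach the middle key.

Call:
{"method": "servo_tool", "body": {"plan": [{"xyz": [0.9, 0, 3], "twist": [0, 0, 0], "jaw": 1}, {"xyz": [1.8, -0.1, 6], "twist": [-0.3, 0, 0.2], "jaw": 1}, {"xyz": [1.8, -0.1, 9], "twist": [-0.3, 0, 0.2], "jaw": 1}, {"xyz": [1.8, -0.1, 10.5], "twist": [-0.3, 0, 0.2], "jaw": 1}, {"xyz": [1.8, -0.1, 10.5], "twist": [-0.3, 0, 0.2], "jaw": 1}, {"xyz": [1.8, -0.1, 10.5], "twist": [-0.3, 0, 0.2], "jaw": 1}, {"xyz": [1.8, -0.1, 10.5], "twist": [-0.3, 0, 0.2], "jaw": 1}]}}

```text
time_s: 6.88
tool_pos: [0.5138, 0.1956, 0.2707]
tool_rot: [179.9, 13.1, -175.0]
force: [0.8, 0.4, -0.3]
grip_width: 0.0004
grasp_force: 0.0
```

```bash
python3 w.py mid .0
python3 - <<'E'
from h import *
s=shot("side","pics/s3.png")["img"]
cv2.imwrite("pics/v3.png",cv2.resize(s[120:210,220:330],None,fx=6,fy=6,interpolation=2)[:,:,::-1])
E
```

```text
6.8833 [0.5138 0.1956 0.2707] [ 0.81  0.44 -0.34] F.n -0.52
move cm [0.18 0.26 1.66] twist [ 0.05  0.09 -0.35] tip rel key (console axes) mm [ -2.1  -2.5 -16.6]
```

View pics/v3.png

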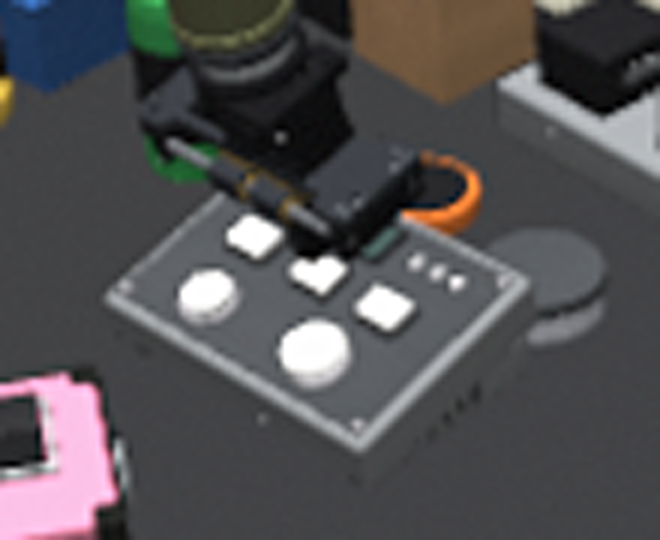

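The fingertip is above the middle key and clear of the others. I'll correct by 2 mm and press.

Call:
{"method": "servo_tool", "body": {"plan": [{"xyz": [0.1, 0.1, 0.3], "twist": [0, 0, 0], "jaw": 1}, {"xyz": [0.2, 0.2, 0.8], "twist": [0, 0, 0], "jaw": 1}, {"xyz": [0.2, 0.2, 1.3], "twist": [0, 0, 0], "jaw": 1}, {"xyz": [0.2, 0.2, 1.5], "twist": [0, 0, 0], "jaw": 1}, {"xyz": [0.2, 0.2, 1.7], "twist": [0, 0, 0], "jaw": 1}, {"xyz": [0.2, 0.2, 1.8], "twist": [0, 0, 0], "jaw": 1}, {"xyz": [0.2, 0.2, 1.8], "twist": [0, 0, 0], "jaw": 1}]}}

```text
time_s: 7.52
tool_pos: [0.5149, 0.199, 0.2514]
tool_rot: [179.9, 13.0, -174.9]
force: [-1.7, 1.0, 2.1]
grip_width: 0.0006
grasp_force: 1.7
```

```bash
python3 w.py mid .0
```

```text
7.5167 [0.5149 0.199  0.2514] [-1.65  0.95  2.07] F.n 2.36
move cm [-0.12 -0.07 -0.25] twist [ 0.06 -0.03 -0.23] tip rel key (console axes) mm [1.3 0.9 2.5]
```

Call:
{"method": "servo_tool", "body": {"plan": [{"xyz": [0, 0, 0.1], "twist": [0, 0, 0], "jaw": 1}, {"xyz": [0, 0, 0.15], "twist": [0, 0, 0], "jaw": 1}, {"xyz": [0, 0, 0.15], "twist": [0, 0, 0], "jaw": 1}]}}

```text
time_s: 7.77
tool_pos: [0.5151, 0.199, 0.2503]
tool_rot: [179.9, 13.0, -174.9]
force: [-4.7, 0.4, 4.8]
grip_width: 0.0004
grasp_force: 3.0
```

```bash
python3 w.py mid .0
```

```text
7.7667 [0.5151 0.199  0.2503] [-4.66  0.4   4.85] F.n 5.76
move cm [-0.12 -0.06 -0.36] twist [ 0.07 -0.03 -0.24] tip rel key (console axes) mm [1.3 0.8 3.6]
```

Call:
{"method": "servo_tool", "body": {"plan": [{"xyz": [0, 0, 0.05], "twist": [0, 0, 0], "jaw": 1}, {"xyz": [0, 0, 0.08], "twist": [0, 0, 0], "jaw": 1}, {"xyz": [0, 0, 0.08], "twist": [0, 0, 0], "jaw": 1}]}}

```text
time_s: 8.02
tool_pos: [0.5152, 0.199, 0.2502]
tool_rot: [179.9, 13.0, -174.9]
force: [-7.6, 0.5, 10.3]
grip_width: 0.0004
grasp_force: 6.0
```

```bash
python3 w.py mid .0
```

```text
8.0167 [0.5152 0.199  0.2502] [-7.64  0.5  10.31] F.n 11.74
move cm [-0.11 -0.06 -0.38] twist [ 0.08 -0.04 -0.24] tip rel key (console axes) mm [1.3 0.9 3.8]
```

Firmly bottomed. I'll retreat along the tool axis and get the shift to the start key.

Call:
{"method": "servo_tool", "body": {"plan": [{"xyz": [0, 0, -0.3], "twist": [0, 0, 0], "jaw": 1}, {"xyz": [0, 0, -1.5], "twist": [0, 0, 0], "jaw": 1}, {"xyz": [0, 0, -4], "twist": [0, 0, 0], "jaw": 1}, {"xyz": [0, 0, -4], "twist": [0, 0, 0], "jaw": 1}, {"xyz": [0, 0, -4], "twist": [0, 0, 0], "jaw": 1}]}}

```text
time_s: 8.43
tool_pos: [0.5072, 0.1978, 0.2901]
tool_rot: [179.8, 13.2, -175.0]
force: [-0.0, 0.3, -0.1]
grip_width: 0.0002
grasp_force: 0.0
```

```bash
python3 w.py start .02
```

```text
8.4333 [0.5072 0.1978 0.2901] [-0.05  0.27 -0.07] F.n -0.06
move cm [5.64 5.21 1.67] twist [ 0.13  0.21 -0.27] tip rel key (console axes) mm [-56.7 -52.  -36.8]
```

Call:
{"method": "servo_tool", "body": {"plan": [{"xyz": [2.8, 2.6, 0], "twist": [0, 0, 0], "jaw": 1}, {"xyz": [5.6, 5.2, 0], "twist": [0, 0, 0], "jaw": 1}, {"xyz": [5.6, 5.2, 0.8], "twist": [0, 0, 0], "jaw": 1}, {"xyz": [5.6, 5.2, 1.7], "twist": [0, 0, 0], "jaw": 1}, {"xyz": [5.6, 5.2, 1.7], "twist": [0, 0, 0], "jaw": 1}, {"xyz": [5.6, 5.2, 1.7], "twist": [0, 0, 0], "jaw": 1}, {"xyz": [5.6, 5.2, 1.7], "twist": [0, 0, 0], "jaw": 1}]}}

```text
time_s: 9.02
tool_pos: [0.4523, 0.2442, 0.2591]
tool_rot: [179.9, 13.0, -175.0]
force: [1.3, -1.2, 0.6]
grip_width: 0.0006
grasp_force: 0.0
```

```bash
python3 w.py start 0
python3 - <<'E'
from h import *
s=shot("side","pics/s4.png")["img"]
cv2.imwrite("pics/v4.png",cv2.resize(s[120:210,220:330],None,fx=6,fy=6,interpolation=2)[:,:,::-1])
E
```

```text
9.0167 [0.4523 0.2442 0.2591] [ 1.28 -1.16  0.61] F.n 0.33
move cm [0.01 0.11 1.79] twist [-0.01  0.01 -0.36] tip rel key (console axes) mm [ -0.1  -1.2 -17.9]
```

View pics/v4.png

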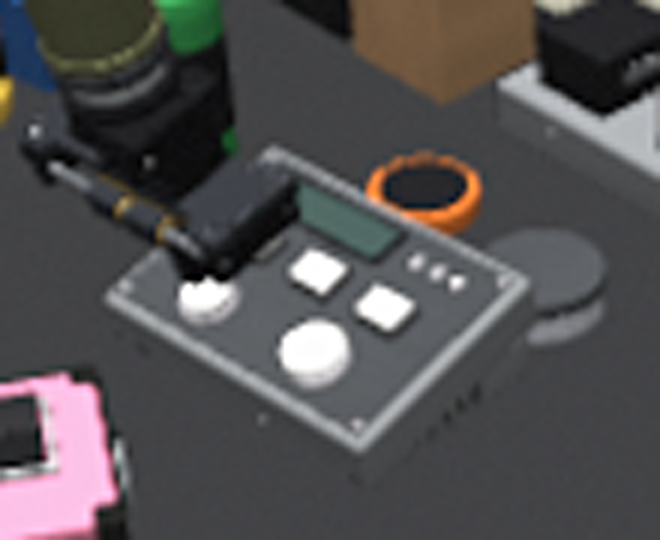

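The tip is over the start key. The console hasn't moved, and the middle key is up again.

Call:
{"method": "servo_tool", "body": {"plan": [{"xyz": [0, 0.1, 0.5], "twist": [0, 0, 0], "jaw": 1}, {"xyz": [0, 0.1, 1.0], "twist": [0, 0, 0], "jaw": 1}, {"xyz": [0, 0.1, 1.4], "twist": [0, 0, 0], "jaw": 1}, {"xyz": [0, 0.1, 1.7], "twist": [0, 0, 0], "jaw": 1}, {"xyz": [0, 0.1, 1.9], "twist": [0, 0, 0], "jaw": 1}, {"xyz": [0, 0.1, 2.0], "twist": [0, 0, 0], "jaw": 1}, {"xyz": [0, 0.1, 2.0], "twist": [0, 0, 0], "jaw": 1}]}}

```text
time_s: 9.65
tool_pos: [0.4558, 0.2465, 0.2395]
tool_rot: [179.9, 13.0, -174.9]
force: [-0.7, -1.4, 2.6]
grip_width: 0.0005
grasp_force: 1.7
```

```bash
python3 w.py start 0
```

```text
9.65 [0.4558 0.2465 0.2395] [-0.68 -1.43  2.56] F.n 2.67
move cm [-0.07 -0.08 -0.2 ] twist [ 0.02 -0.02 -0.25] tip rel key (console axes) mm [0.8 0.9 2. ]
```

Call:
{"method": "servo_tool", "body": {"plan": [{"xyz": [0, 0, 0.1], "twist": [0, 0, 0], "jaw": 1}, {"xyz": [0, 0, 0.18], "twist": [0, 0, 0], "jaw": 1}, {"xyz": [0, 0, 0.18], "twist": [0, 0, 0], "jaw": 1}]}}

```text
time_s: 9.9
tool_pos: [0.4561, 0.2465, 0.2385]
tool_rot: [179.9, 13.0, -174.9]
force: [-4.4, -2.7, 8.1]
grip_width: 0.0004
grasp_force: 4.4
```

Call:
{"method": "servo_tool", "body": {"plan": [{"xyz": [0, 0, 0.05], "twist": [0, 0, 0], "jaw": 1}, {"xyz": [0, 0, 0.05], "twist": [0, 0, 0], "jaw": 1}]}}

```text
time_s: 10.07
tool_pos: [0.4562, 0.2465, 0.2384]
tool_rot: [179.9, 13.0, -174.9]
force: [-7.1, -4.5, 11.4]
grip_width: 0.0003
grasp_force: 6.4
```

```bash
python3 w.py start 0
```

```text
10.0667 [0.4562 0.2465 0.2384] [-7.06 -4.49 11.43] F.n 12.81
move cm [-0.06 -0.08 -0.32] twist [ 0.04 -0.04 -0.26] tip rel key (console axes) mm [0.7 0.9 3.2]
```

Call:
{"method": "servo_tool", "body": {"plan": [{"xyz": [0, 0, -0.3], "twist": [0, 0, 0], "jaw": 1}, {"xyz": [0, 0, -2], "twist": [0, 0, 0], "jaw": 1}, {"xyz": [0, 0, -6], "twist": [0, 0, 0], "jaw": 1}, {"xyz": [0, 0, -10], "twist": [0, 0, 0], "jaw": 1}, {"xyz": [0, 0, -14], "twist": [0, 0, 0], "jaw": 1}, {"xyz": [0, 0, -14], "twist": [0, 0, 0], "jaw": 1}, {"xyz": [0, 0, -14], "twist": [0, 0, 0], "jaw": 1}, {"xyz": [0, 0, -14], "twist": [0, 0, 0], "jaw": 1}]}}

```text
time_s: 10.73
tool_pos: [0.4247, 0.2437, 0.3736]
tool_rot: [179.9, 13.0, -174.9]
force: [-0.1, -0.1, 0.2]
grip_width: 0.0006
grasp_force: 0.0
```

Run:
```python
from h import *
s=shot("side","pics/s5.png")["img"]
cv2.imwrite("pics/v5.png",cv2.resize(s[120:270,220:400],None,fx=4,fy=4,interpolation=2)[:,:,::-1])
```

```text
(no output)
```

View pics/v5.png

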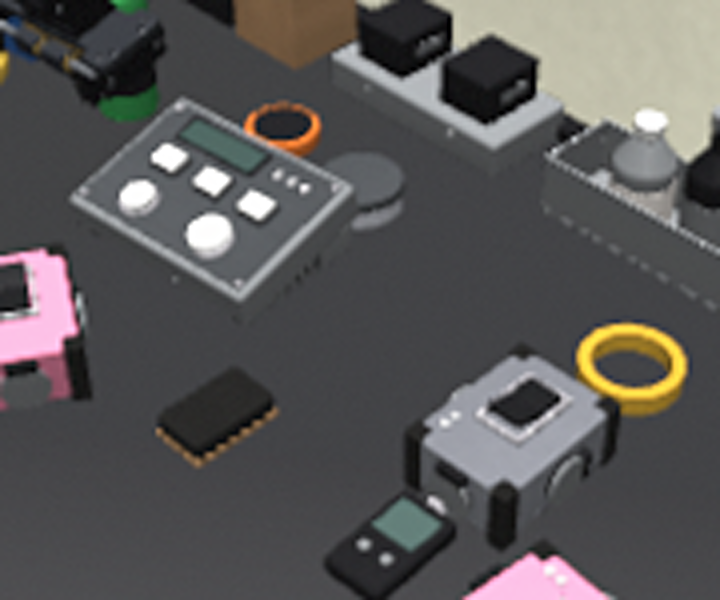

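All keys are up, the rocker is on, and everything is in place with the robot clear. I'll hand the job in.

```bash
python3 -c "
from cell import env
print(env.sign_off())"
```

```text
the job is handed in; nothing more can be done
None
```

I switched the rocker on, then pressed the middle programme key and the start key right down in that order, and handed the job in at about 11 s; the last picture shows the keys up and both boxes in place, but the hand-in returned no verdict.

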